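Put the spice jar back in the seasoning case and shut its sliding guard window

TASK

A spice jar has been left on the sill of the clear seasoning case, where it keeps the sliding guard window from shutting. Slide the window all the way open, stand the jar on the floor inside the case behind the window opening, then slide the window fully shut. Keep the jar upright all the while, and do not disturb the timer and the pot in front of the case.

Things in the scene. Friction and masses are not known exactly. Their poses are not given: they have to be found in the camera images.
- case: Fixed clear and steel seasoning case, 510 mm wide (y). Origin: middle of the front top edge of its flat steel sill, 45 mm above the work surface; z up, +x into the case, +y to its left seen from the robot. Sill x = 0 to 74, z = 0; inner floor behind it x = 74 to 259, z = -20 mm. Front leans back 25 deg: right half (y < 13 mm) fixed pane, left half opening, ended by a cheek at y = 249 mm
- beam (a point): Over the middle of the opening, the lower inner edge of the track beam that spans the case's full width: case x = 160, y = 130, z = 236 mm. Beam section 34 x 34 mm, x = 129 to 174 mm; from it the roof runs to the back. So the inside cannot be reached straight from above: pass below the beam with the tool leaning back to the robot, 25 to 40 deg from vertical in the case's x-z plane
- window (a joint): Sliding guard window: clear pane in aluminium frame, 260 mm wide, 0.7 kg, hung from the beam, running along the case's y in front of the fixed pane; foot 5 mm above the sill at case x = 30 mm. 0 m = fully shut (left edge at case y = 248 mm); grows as it slides right (case -y); 0.23 = fully open (end stop): free opening y = 18 to 249 mm. Stays where it is left; friction 2 N plus 6 N per m/s
- window_handle (a point): Middle of the window handle's grip bar: dark round bar 12 mm thick, 110 mm long, running up the slope (leans back 25 deg in the case's x-z plane), 34 mm clear of the pane, 90 mm in from the window's left edge. Pinch it across its sides, fingers closing along the case's y. With the window shut it is at case x = 46, y = 158, z = 144 mm
- jar: The spice jar standing on the sill in the window's way: round plastic jar with reddish content and black cap, 145 mm high: 56 mm diameter body to 123 mm, 44 mm cap above; 0.13 to 0.27 kg. Origin at the centre of its underside, z up along the jar
- free_floor (a point): Middle of the free place for the jar, on the surface of the case's inner floor: case x = 160, y = 130, z = -20 mm. Anywhere within 25 mm of it will do; a jar more than 45 mm nearer the front fouls the window
- timer: Kitchen timer, round, white base and red dial, 68 mm diameter, 43 mm high, standing loose on the freezer top in front of the case; leave alone. Origin at the centre of its underside
- pot: Clear deli pot with pale content, 104 mm diameter, 81 mm high, standing loose on the freezer top in front of the case; leave alone. Origin at the centre of its underside
Not all that is in view belongs to the job. Of the things that look like the jar, the middle-sized one is meant.

How it is judged:
By the outcome, as a careful person would: the job done as asked, in the order asked, and still so for the second after the job is handed in, with the robot touching nothing.
It also fails if it takes over 50 s, if anything falls off the work surface, if the arm or the gripper's body presses on something with over 40 N, if the wrist force passes 120 N, or if a joint passes its speed limit or range.

ROBOT

A 6-joint arm with a two-finger parallel gripper is mounted at the origin on a cart in front of the work surface, level with it; the furniture and walls round the work are solid. World frame = base frame: x ahead of the robot, y to its left, z up, the work surface at z = 0. Lengths are in m, angles in degrees, forces in N, time in s.
With the tool pointing down it reaches from about 0.35 to 0.975 m from the base axis. Payload 4.9 kg.
Tool frame: the origin (TCP) lies midway between the tips of the shut fingers; the grasp point (between the pads) lies 19 mm behind it (pinch_z is the distance from the TCP to the grasp point, in m); z points along the fingers, y is the line along which they close (so a half turn about z gives the same grasp; the last joint's range is limited). The gripper opens to 85 mm and grips with 20 to 120 N. Pads are 22 mm wide; open, the fingers measure 114 mm over their backs; the gripper's body (76 mm by 85 mm) begins 54 mm behind the grasp point. The pads swing forward as they close: fully open they stand 13 mm farther back than shut.
Start: joints at [64.229, 3.019, 92.412, -0, 84.569, -6.818], TCP at [0.203, 0.591, 0.194] pointing down, gripper open.
Joint ranges: [-172.51, 172.51], [-57.92, 126.97], [3.15, 148.05], [-58.71, 238.71], [5.1, 150.11], [-179.66, 179.66]. Speed limits (degrees/s): [147.25, 147.25, 180, 180, 180, 180].

INTERFACE

Orientations are given as [roll, pitch, yaw] about the fixed x, y, z axes, in that order (R = Rz(yaw) Ry(pitch) Rx(roll)).
In Python, from bench import * gives the robot as it stands.
- The arm moves only by the shell command python3 -m inch 'ROWS' [FORCE]. ROWS is JSON, a list of rows, each a list of 3 entries, a list of its own where there are three numbers: the shift along the tool's x, y, z normalised to -1 to 1, where 1 is 40 mm, then the turn, a rotation vector about the tool's x, y, z normalised to -1 to 1, where 1 is 5 degrees, then the opening, from 0 (shut) to 1 (fully open). A call has 1 to 12 rows; each row shifts and turns the commanded pose from where the row before left it, along the tool's axes as they then stand; what a row does not reach is not made up. A row lasts 1/10 s, in which the tool goes at most 50 mm and 8.59 degrees, less where a joint would pass 70% of its speed; a pose out of reach is approached as far as the arm can. A call with a number of a shift or a turn outside -1 to 1 is refused whole. A call with a gripper value outside its range is refused whole. The fingers move at their own pace and stop on an object; FORCE is the grip in N (left out, the last holds). Time passes only in rows, so rows that do not move let the fingers close. It gives the time, the measured TCP pose, the force, the opening and the grip force at its end, in the units of the state.
- state(): the state, without advancing time (a new reading comes with each control period).
- capture(name): name is "side" or "top"; returns a dict with "image" (420x560x3 uint8, red, green, blue), "range_z" (420x560 float32, m along the optical axis (not along the pixel's ray), 0 where there is no reading), "fx", "fy", "cx", "cy" (pixels), "R" (3x3) and "t" (3): a world point X has camera coordinates R X + t. Camera axes: x right, y down, z forward; pixel columns grow to the right and rows downward; lengths in m; the calibration is good to about 2 mm. A picture is of the moment at which its call begins.
- job_done(): hands the job in; it is judged then, once.
The state is a dict: "clock": time; "q": joint angles; "dq": joint speeds; "effort": joint torques, N m; "ee_pos": TCP position; "ee_rot": TCP orientation; "contact_force": force on the tool from outside, world axes, zero at the start; "ft_torque": the same for the moment, N m; "gripper_width": finger opening in m; "grasp_force": force on a finger pad.
Only numpy, scipy, OpenCV 4.12 (cv2) and the standard library are available. Lean on these libraries where they do the work, as an engineer would, in place of code of your own. Each camera call takes 0.05 s, during which the arm holds its last target. There are 200 camera calls.

## Working session

There is one attempt and no reset: what is moved stays moved. The work goes in short steps, Python scripts to look and compute and a shell command to move; the robot and the scene stay as the last step left them, time stands still between calls to the robot, and variables do not carry over. Pictures are saved under pics/ and viewed, at most 10 in all, crops included, and the job is handed in when it is done.

```bash
ls; mkdir -p pics; python3 - <<'E'
from bench import *
import cv2,numpy as np,pickle
s=state();print(s)
for n in("side","top"):
    c=capture(n);pickle.dump(c,open(n+".pkl","wb"));cv2.imwrite(f"pics/{n}0.png",c["image"][:,:,::-1])
    print(n,c["fx"],c["fy"],c["cx"],c["cy"],np.round(c["R"],3).tolist(),np.round(-c["R"].T@c["t"],3))
E
```

```text
pics
{'clock': 0.0, 'q': array([ 6.42290261e+01,  3.05643575e+00,  9.24937355e+01, -5.61109337e-04,
        8.45688670e+01, -6.81932382e+00]), 'dq': array([-0.01353302,  0.03080508, -0.03453697, -0.02414379,  0.01528398,
        0.04941592]), 'effort': array([ 2.21002258e-03, -3.93668354e+01, -3.70181465e+01, -3.21413415e-05,
        6.87009029e-03,  2.86960915e-05]), 'ee_pos': array([0.20268313, 0.59046871, 0.19255488]), 'ee_rot': array([-1.79881738e+02, -1.35799226e-02,  1.61048390e+02]), 'contact_force': array([ 0.18496125,  0.33290879, -0.55418687]), 'ft_torque': array([-0.00611737, -0.00643383, -0.00997662]), 'grasp_force': 0.0, 'gripper_width': 0.08489364776031508}
side 406.98647589227033 406.98647589227033 281.30781440431315 207.42151230699955 [[0.994, -0.106, -0.005], [-0.075, -0.668, -0.741], [0.076, 0.737, -0.672]] [ 0.438 -0.758  0.802]
top 543.1503850597452 543.1503850597452 290.4107784508283 207.13912523274064 [[0.021, -1.0, -0.002], [-0.984, -0.021, -0.175], [0.175, 0.006, -0.985]] [ 0.257 -0.054  1.484]
```

```bash
sleep 1
```

```text
(no output)
```

View pics/side0.png

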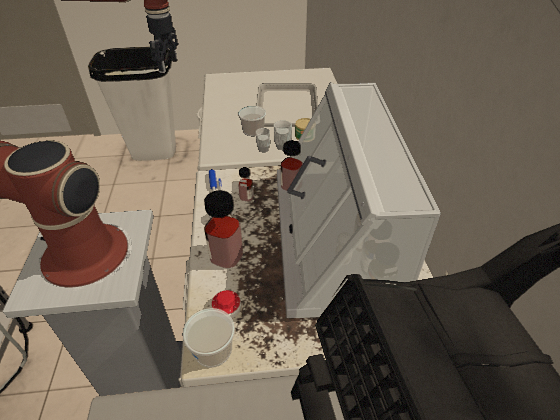

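View pics/top0.png

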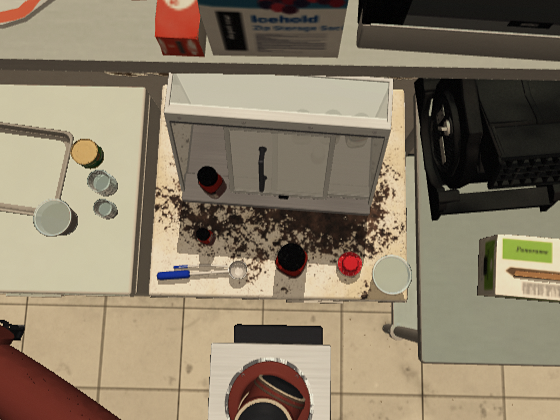

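Candidates in the top view are the sill jar at (209,180), a small one at (204,235) and a big one at (291,258). The sill jar is the middle-sized one and it stands in the window's path, so it fits. In the side view it is at (291,168), with the handle at (315,175). I'll confirm it in a crop.

```bash
cat > h.py <<'E'
import pickle,numpy as np,cv2
from bench import *
def ray(c,u,v):
    d=c["R"].T@np.array([(u-c["cx"])/c["fx"],(v-c["cy"])/c["fy"],1]);return -c["R"].T@c["t"],d
def onz(c,u,v,z):
    o,d=ray(c,u,v);return o+d*(z-o[2])/d[2]
def dep(c,u,v):
    o,d=ray(c,u,v);return o+d*c["range_z"][int(v),int(u)]
def proj(c,X):
    p=c["R"]@np.asarray(X)+c["t"];return np.array([c["fx"]*p[0]/p[2]+c["cx"],c["fy"]*p[1]/p[2]+c["cy"]])
def tri(c1,p1,c2,p2):
    o1,d1=ray(c1,*p1);o2,d2=ray(c2,*p2)
    k=np.linalg.lstsq(np.c_[d1,-d2],o2-o1,rcond=None)[0]
    a,b=o1+k[0]*d1,o2+k[1]*d2;return (a+b)/2,np.linalg.norm(a-b)
E
python3 - <<'E'
from h import *
t,s=[pickle.load(open(n+".pkl","rb")) for n in("top","side")]
a=cv2.resize(t["image"][70:270,150:410,::-1],None,fx=3,fy=3,interpolation=cv2.INTER_CUBIC);cv2.imwrite("pics/topc.png",a)
b=cv2.resize(s["image"][70:330,210:450,::-1],None,fx=2.3,fy=2.3,interpolation=cv2.INTER_CUBIC);cv2.imwrite("pics/sidec.png",b);print(a.shape,b.shape)
E
```

```text
(600, 780, 3) (598, 552, 3)
```

View pics/topc.png

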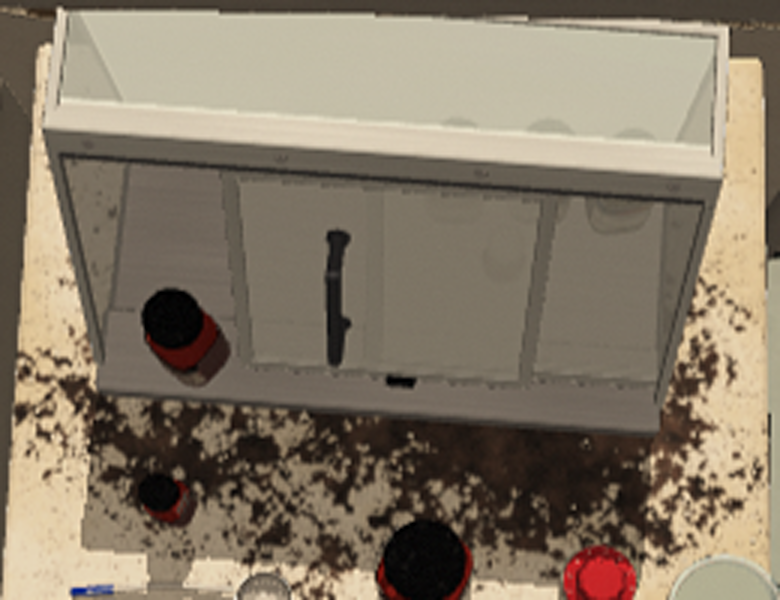

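View pics/sidec.png

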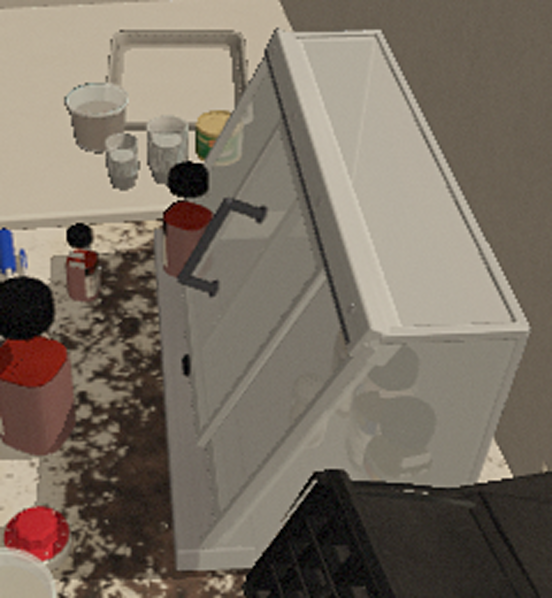

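The crops confirm it: the middle-sized jar stands on the sill at topc (175,318), about (208,176) in the full view. The handle ends are at topc (338,237) and (335,360). In sidec they are at (232,203) and (183,278).

```bash
python3 - <<'E'
from h import *
np.set_printoptions(precision=4,suppress=True)
t,s=[pickle.load(open(n+".pkl","rb")) for n in("top","side")]
T=lambda u,v:(150+u/3-.33,70+v/3-.33)
S=lambda u,v:(210+u/2.3-.28,70+v/2.3-.28)
for z in(.045,):
  A=onz(t,*T(97,391),z);B=onz(t,*T(659,430),z);print("sill",A,B,np.linalg.norm(A-B))
  A2=onz(s,*S(158,240),z);B2=onz(s,*S(178,552),z);print(A2,B2,np.linalg.norm(A2-B2))
# depth along vertical scan of sill
for u in(230,300,340):
  print([dep(t,u,v) for v in range(196,216,3)])
hi=tri(t,T(338,237),s,S(232,203));lo=tri(t,T(335,360),s,S(183,278));print("handle",hi,lo)
print("handle depth",[dep(t,*T(337,y)) for y in(250,300,345)])
# jar cap: dark mask
im=t["image"];m=(im.max(2)<45).astype(np.uint8);m[:160]=0;m[185:]=0;m[:,:190]=0;m[:,225:]=0
n,l,st,ce=cv2.connectedComponentsWithStats(m);i=1+st[1:,4].argmax();print("cap top",st[i],ce[i],dep(t,*ce[i]),onz(t,*ce[i],.19))
m=(s["image"].max(2)<45).astype(np.uint8);m[:135]=0;m[158:]=0;m[:,:278]=0;m[:,305:]=0
n,l,st,ce=cv2.connectedComponentsWithStats(m);i=1+st[1:,4].argmax();print("cap side",st[i],ce[i],dep(s,*ce[i]))
# red discs/pot
for nm,c,p in(("timer",t,(349,264)),("pot",t,(391,275)),("big",t,(291,258)),("small",t,(203,234))):print(nm,dep(c,*p))
E
```

```text
sill [0.5258 0.2472 0.045 ] [ 0.5009 -0.2577  0.045 ] 0.5055499407233206
[0.5302 0.2229 0.045 ] [ 0.5004 -0.2578  0.045 ] 0.48164939077728186
[array([0.5398, 0.1183, 0.0437]), array([0.532 , 0.1183, 0.0415]), array([0.5236, 0.1178, 0.0422]), array([0.5191, 0.12  , 0.0211]), array([ 0.5145,  0.1222, -0.0003]), array([ 0.5063,  0.1221, -0.0019]), array([0.4971, 0.1211, 0.0034])]
[array([ 0.5395, -0.0706,  0.065 ]), array([ 0.5343, -0.0709,  0.0499]), array([ 0.526 , -0.0711,  0.0503]), array([ 0.5196, -0.0713,  0.0407]), array([ 0.5099, -0.0714,  0.0491]), array([ 0.5097, -0.0721,  0.0026]), array([ 0.502 , -0.0723, -0.0017])]
[array([ 0.5437, -0.1779,  0.0551]), array([ 0.5385, -0.1792,  0.0399]), array([ 0.5296, -0.179 ,  0.0432]), array([ 0.5207, -0.1787,  0.0471]), array([ 0.5131, -0.1791,  0.0437]), array([ 0.2569, -0.0544,  1.4836]), array([ 0.5041, -0.183 , -0.0006])]
handle (array([0.6014, 0.022 , 0.2451]), np.float64(0.027491890905925253)) (array([0.5389, 0.0283, 0.1401]), np.float64(0.00025860560687162296))
handle depth [array([0.6068, 0.0233, 0.2389]), array([0.5702, 0.0231, 0.2228]), array([0.5458, 0.0253, 0.1672])]
cap top [197 166  21  19 315] [207.0444 175.619 ] [0.5613 0.1595 0.1871] [0.5606 0.159  0.19  ]
cap side [283 140  17  16 219] [291.4064 147.6712] [0.5591 0.149  0.1878]
timer [ 0.3635 -0.2039  0.0415]
pot [ 0.3352 -0.3091  0.0724]
big [ 0.3629 -0.0505  0.2005]
small [0.4293 0.1786 0.0893]
```

```bash
cat >> h.py <<'E'
from scipy.spatial.transform import Rotation as Ro
np.set_printoptions(precision=3,suppress=True)
PSI=np.radians(-2.82);O=np.array([.514,-.005,.045])
C=np.array([[np.cos(PSI),-np.sin(PSI),0],[np.sin(PSI),np.cos(PSI),0],[0,0,1]])
def case(X):return C.T@(np.asarray(X)-O)*1000
def world(mm):return O+C@(np.asarray(mm)/1000)
def need(mm,a):  # mm: TCP in case frame; a tilt
    s=state();R0=Ro.from_euler("xyz",s["ee_rot"],degrees=True)
    Z=np.array([np.sin(np.radians(a)),0,-np.cos(np.radians(a))]);Y=np.array([0,1,0]);X=np.cross(Y,Z)
    R1=Ro.from_matrix(C@np.c_[X,Y,Z]);d=world(mm)-s["ee_pos"]
    print("t",s["clock"],"case TCP",case(s["ee_pos"]),"shift(rows) now-axes",R0.inv().apply(d)/.04,"goal-axes",R1.inv().apply(d)/.04,"turn",(R0.inv()*R1).as_rotvec(degrees=True)/5,"F",s["contact_force"],"w",s["gripper_width"])
E
python3 - <<'E'
from h import *
need([-6,34,206],0);need([-6,34,206],40)
print(case([.562,.161,.045]))
E
```

```text
t 0.1 case TCP [-340.196  579.493  147.676] shift(rows) now-axes [-11.815 -10.781  -1.44 ] goal-axes [ -8.355 -13.637  -1.458] turn [-0.021 -0.005 -3.227] F [0.835 0.213 0.447] w 0.08545688656499614
t 0.1 case TCP [-340.196  579.493  147.676] shift(rows) now-axes [-11.815 -10.781  -1.44 ] goal-axes [ -7.337 -13.637   4.253] turn [-1.146 -7.952 -3.087] F [0.835 0.213 0.447] w 0.08545688656499614
[ 39.775 168.161   0.   ]
```

```bash
python3 -m inch '[[[0,0,-1],[0,0,-0.8],1],[[0,0,-1],[0,0,-0.8],1],[[0,0,-0.5],[0,0,-0.8],1],[[0,0,0],[0,0,-0.8],1],[[-0.4,-0.85,0],[0,0,0],1],[[-0.4,-0.85,0],[0,0,0],1],[[-0.4,-0.85,0],[0,0,0],1],[[-0.4,-0.85,0],[0,0,0],1],[[-0.4,-0.85,0],[0,0,0],1],[[-0.4,-0.85,0],[0,0,0],1],[[-0.4,-0.85,0],[0,0,0],1],[[-0.4,-0.85,0],[0,0,0],1]]'
python3 -m inch '[[[-0.5,-0.85,0],[0,0,0],1],[[-0.5,-0.85,0],[0,0,0],1],[[-0.5,-0.85,0],[0,0,0],1],[[-0.5,-0.85,0],[0,0,0],1],[[-0.5,-0.85,0],[0,-0.5,0],1],[[-0.5,-0.85,0],[0,-0.8,0],1],[[0,0,0],[0,-1,0],1],[[0,0,0],[0,-1,0],1],[[0,0,0],[0,-1,0],1],[[0,0,0],[0,-1,0],1],[[0,0,0],[0,0,0],1]]'
python3 - <<'E'
from h import *
need([-6,34,206],40)
E
```

```text
clock: 1.3
ee_pos: [0.3168, 0.3113, 0.2933]
ee_rot: [-180.0, -0.0, 177.1]
contact_force: [-0.0, 0.3, 0.5]
gripper_width: 0.0852
grasp_force: 0.0
clock: 2.4
ee_pos: [0.4246, 0.1031, 0.2931]
ee_rot: [180.0, 26.5, 177.1]
contact_force: [-0.1, 0.1, -0.3]
gripper_width: 0.0856
grasp_force: 0.0
t 2.4 case TCP [-94.639 103.617 248.118] shift(rows) now-axes [-1.516 -1.737  1.932] goal-axes [-1.021 -1.74   2.231] turn [-0.009 -2.703 -0.014] F [-0.101  0.123 -0.299] w 0.08561613133543038
```

```bash
python3 -m inch '[[[0,0,0],[0,-0.9,0],1],[[0,0,0],[0,-0.9,0],1],[[0,0,0],[0,-0.9,0],1],[[-0.35,-0.58,0.74],[0,0,0],1],[[-0.35,-0.58,0.74],[0,0,0],1],[[-0.35,-0.58,0.74],[0,0,0],1],[[0,0,0],[0,0,0],1]]'
python3 - <<'E'
from h import *
need([58,34,129],40)
c=capture("side");a=c["image"][60:340,180:460,::-1];cv2.imwrite("pics/s1.png",cv2.resize(a,None,fx=2,fy=2))
c=capture("top");b=c["image"][70:270,150:410,::-1];cv2.imwrite("pics/t1.png",cv2.resize(b,None,fx=2,fy=2))
E
```

```text
clock: 3.1
ee_pos: [0.5212, 0.0304, 0.2498]
ee_rot: [-179.8, 39.1, 176.8]
contact_force: [-0.4, 0.8, -1.4]
gripper_width: 0.0852
grasp_force: 0.0
t 3.1 case TCP [  5.406  35.667 204.757] shift(rows) now-axes [ 0.176 -0.023  2.299] goal-axes [ 0.21  -0.042  2.296] turn [-0.098 -0.172 -0.062] F [-0.436  0.788 -1.351] w 0.08521691371543468
```

View pics/t1.png

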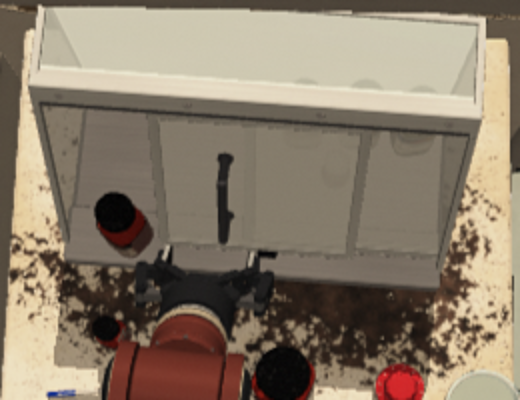

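```bash
python3 -m inch '[[[0.1,0,0.6],[0,-0.1,0],1],[[0.1,0,0.6],[0,0,0],1],[[0,0,0.6],[0,0,0],1],[[0,0,0.5],[0,0,0],1],[[0,0,0],[0,0,0],1],[[0,0,0],[0,0,0],0],[[0,0,0],[0,0,0],0],[[0,0,0],[0,0,0],0],[[0,0,0],[0,0,0],0],[[0,0,0],[0,0,0],0],[[0,0,0],[0,0,0],0]]' 50
python3 - <<'E'
from h import *
need([58,-72,129],40)
c=capture("side");a=c["image"][100:300,230:430,::-1];cv2.imwrite("pics/s2.png",cv2.resize(a,None,fx=3,fy=3))
E
```

```text
clock: 4.3
ee_pos: [0.5737, 0.0302, 0.1792]
ee_rot: [-179.8, 40.2, 177.0]
contact_force: [-1.1, 0.4, -0.5]
gripper_width: -0.0
grasp_force: 0.0
t 4.3 case TCP [ 57.927  38.064 134.2  ] shift(rows) now-axes [ 0.077 -2.751  0.116] goal-axes [ 0.082 -2.752  0.101] turn [-0.064  0.038 -0.021] F [-1.115  0.404 -0.55 ] w -3.4166379542606895e-05
```

View pics/s2.png

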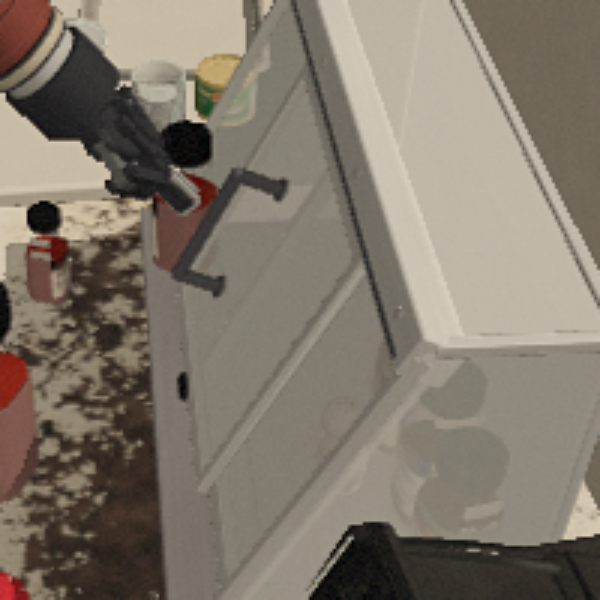

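```bash
python3 - <<'E'
from h import *
t,s=[pickle.load(open(n+".pkl","rb")) for n in("top","side")]
for y in(0,15,25,35):
  for k in(-55,0,55):
    X=world([46+k*.4226,y,144+k*.9063]);print(y,k,"topc",(proj(t,X)-[150,70])*3,"s2",(proj(s,X)-[230,100])*3)
tcp=state()["ee_pos"];c=capture("top");print("tip s2",(proj(s,tcp)-[230,100])*3,"topc",(proj(t,tcp)-[150,70])*3)
E
```

```text
0 -55 topc [374.765 362.493] s2 [180.069 299.465]
0 0 topc [375.063 322.119] s2 [209.733 251.209]
0 55 topc [375.381 278.91 ] s2 [241.45  199.614]
15 -55 topc [357.017 361.271] s2 [178.755 287.651]
15 0 topc [356.713 320.862] s2 [208.042 239.548]
15 55 topc [356.388 277.616] s2 [239.332 188.155]
25 -55 topc [345.188 360.457] s2 [177.895 279.917]
25 0 topc [344.483 320.024] s2 [206.936 231.918]
25 55 topc [343.729 276.754] s2 [237.947 180.663]
35 -55 topc [333.361 359.642] s2 [177.048 272.294]
35 0 topc [332.256 319.186] s2 [205.846 224.402]
35 55 topc [331.072 275.892] s2 [236.583 173.285]
tip s2 [219.588 231.166] topc [330.421 307.649]
```

```bash
python3 - <<'E'
from h import *
out=[]
for n,(u,v) in(("side",(295,170)),("top",(260,175))):
  c=capture(n);p=proj(c,state()["ee_pos"]);print(n,p,p-[u-40,v-50])
  a=c["image"][v-50:v+50,u-40:u+40,::-1];out.append(cv2.resize(a,None,fx=5,fy=5,interpolation=cv2.INTER_CUBIC))
  pickle.dump(c,open(n+"2.pkl","wb"))
cv2.imwrite("pics/c3.png",np.hstack(out))
E
```

```text
side [303.18  177.112] [48.18  57.112]
top [260.125 172.584] [40.125 47.584]
```

View pics/c3.png

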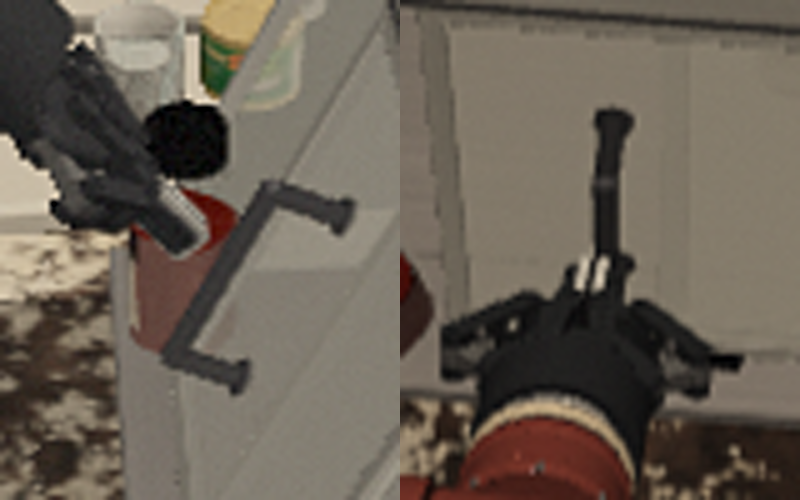

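The fingers closed short of the bar. The tips show at side (295,169) and top (258,177), and the bar lies just beyond them. I'll triangulate the tips.

```bash
python3 - <<'E'
from h import *
t,s=[pickle.load(open(n+"2.pkl","rb")) for n in("top","side")]
S=lambda u,v:(255+u/5-.4,120+v/5-.4);T=lambda u,v:(220+u/5-.4,125+v/5-.4)
p,e=tri(t,T(192,258),s,S(195,245));print("tip",case(p),e)
print(case(state()["ee_pos"]))
for nm,a,b in(("up",(202,185),(270,185)),("low",(215,262),(170,358))):
  p,e=tri(t,T(*a),s,S(*b));print(nm,case(p),e)
print(dep(t,*T(192,262)),case(dep(s,*S(190,240))))
E
```

```text
tip [ 37.796  39.957 161.048] 0.008340176868239681
[ 57.883  38.082 133.788]
up [ 68.912  35.651 196.873] 0.0007111569289614592
low [ 37.475  31.093 101.637] 0.033606847204838836
[0.552 0.032 0.223] [ 29.885  23.968 174.881]
```

```bash
python3 -m inch '[[[0,0,0],[0,0,0],1],[[0,0,0],[0,0,0],1],[[0,0,0],[0,0,0],1],[[0,0,0],[0,0,0],1],[[0,0,0],[0,0,0],1],[[0,-0.05,0.3],[0,0,0],1],[[0,-0.05,0.3],[0,0,0],1],[[0,0,0],[0,0,0],1]]'
python3 -m inch '[[[0,0,0.2],[0,0,0],1],[[0,0,0],[0,0,0],0],[[0,0,0],[0,0,0],0],[[0,0,0],[0,0,0],0],[[0,0,0],[0,0,0],0],[[0,0,0],[0,0,0],0]]'
python3 - <<'E'
from h import *
need([58,-72,129],40)
out=[]
for n,(u,v) in(("side",(295,170)),("top",(260,175))):
  c=capture(n);pickle.dump(c,open(n+"2.pkl","wb"))
  a=c["image"][v-50:v+50,u-40:u+40,::-1];out.append(cv2.resize(a,None,fx=5,fy=5,interpolation=cv2.INTER_CUBIC))
cv2.imwrite("pics/c4.png",np.hstack(out))
E
```

```text
clock: 5.3
ee_pos: [0.5884, 0.0252, 0.1586]
ee_rot: [-179.8, 40.0, 177.0]
contact_force: [-0.8, 0.3, -0.9]
gripper_width: 0.0852
grasp_force: 0.0
clock: 5.9
ee_pos: [0.5942, 0.0252, 0.1548]
ee_rot: [-179.8, 40.2, 177.0]
contact_force: [-0.2, 11.2, 1.8]
gripper_width: 0.0125
grasp_force: 5.0
t 5.9 case TCP [ 78.579  34.078 109.767] shift(rows) now-axes [ 0.078 -2.656 -0.685] goal-axes [ 0.085 -2.652 -0.699] turn [-0.06   0.038 -0.022] F [-0.244 11.178  1.756] w 0.012542914934689453
```

```bash
python3 -c "
import bench;print([n for n in dir(bench) if not n.startswith('_')]);print(getattr(bench,'pinch_z',None))"
python3 -m inch '[[[0,0,0],[0,0,0],0],[[0,0,0],[0,0,0],0],[[0,-0.2,0],[0,0,0],0],[[0,-0.4,0],[0,0,0],0],[[0,-0.5,0],[0,0,0],0],[[0,-0.5,0],[0,0,0],0],[[0,-0.4,0],[0,0,0],0],[[0,-0.3,0],[0,0,0],0],[[0,-0.2,0],[0,0,0],0],[[0,-0.1,0],[0,0,0],0],[[0,0,0],[0,0,0],0]]'
python3 - <<'E'
from h import *
need([58,-72,129],40)
E
```

```text
['PlanningError', 'capture', 'job_done', 'pinch_z', 'state']
0.0187
clock: 7.1
ee_pos: [0.5882, -0.0797, 0.1548]
ee_rot: [-179.7, 40.1, 177.0]
contact_force: [-6.6, -2.0, 3.9]
gripper_width: 0.01
grasp_force: 49.4
t 7.1 case TCP [ 77.748 -70.924 109.841] shift(rows) now-axes [ 0.069 -0.032 -0.684] goal-axes [ 0.07  -0.027 -0.684] turn [-0.075  0.024 -0.021] F [-6.598 -1.965  3.905] w 0.009984724357705345
```

```bash
python3 -m inch '[[[0,-0.12,0],[0,0,0],0],[[0,-0.12,0],[0,0,0],0],[[0,0,0],[0,0,0],0]]'
```

```text
clock: 7.4
ee_pos: [0.588, -0.0795, 0.1548]
ee_rot: [178.8, 40.0, 176.6]
contact_force: [1.1, 37.6, 7.6]
gripper_width: 0.01
grasp_force: 50.3
```

```bash
python3 -m inch '[[[0,0.2,0],[0,0,0],0],[[0,0,0],[0,0,0],1],[[0,0,0],[0,0,0],1],[[0,0,0],[0,0,0],1],[[0,0,0],[0,0,0],1],[[0,0,0],[0,0,0],1],[[0,0,-0.6],[0,0,0],1],[[0,0,-1],[0,0,0],1],[[0,0,-1],[0,0,0],1],[[0,0,-0.8],[0,0,0],1],[[0,0,0],[0,0,0],1]]'
python3 - <<'E'
from h import *
need([-6,168,206],40)
t,s=capture("top"),capture("side");pickle.dump(t,open("top3.pkl","wb"));pickle.dump(s,open("side3.pkl","wb"))
im=t["image"];m=(im.max(2)<45).astype(np.uint8);m[:160]=0;m[185:]=0;m[:,:190]=0;m[:,225:]=0
n,l,st,ce=cv2.connectedComponentsWithStats(m);i=1+st[1:,4].argmax();print("cap",st[i],ce[i])
b=np.hstack([cv2.resize(im[90:230,160:300,::-1],(420,420)),cv2.resize(s["image"][110:250,210:350,::-1],(380,420))]);cv2.imwrite("pics/t4.png",b[:, :800])
E
```

```text
clock: 8.5
ee_pos: [0.5014, -0.0765, 0.2656]
ee_rot: [-179.4, 40.8, 177.2]
contact_force: [1.1, 0.3, 0.8]
gripper_width: 0.0852
grasp_force: 0.0
t 8.5 case TCP [ -9.068 -72.068 220.597] shift(rows) now-axes [0.181 6.005 0.267] goal-axes [0.176 6.002 0.329] turn [-0.113  0.151 -0.003] F [1.073 0.322 0.782] w 0.08516422694285404
cap [197 166  21  19 313] [207.045 175.617]
```

View pics/t4.png

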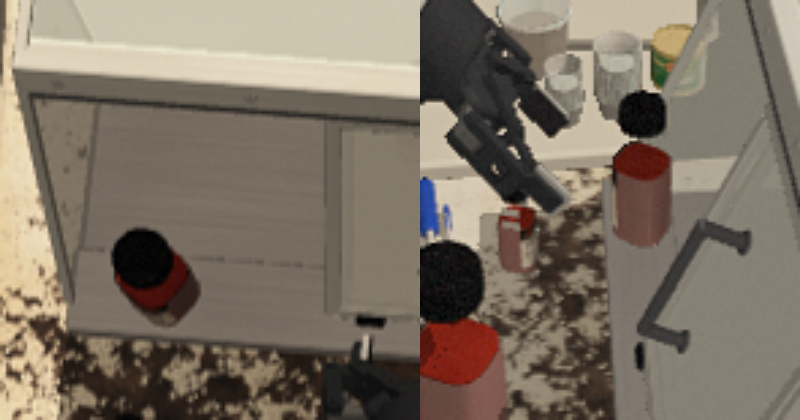

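Window is open and the jar still stands untouched on the sill. The open fingertips are at side (262,177) and (263,151). I'll use them to check the TCP reading.

```bash
python3 - <<'E'
from h import *
s=pickle.load(open("side3.pkl","rb"));st=state();R=Ro.from_euler("xyz",st["ee_rot"],degrees=True).as_matrix()
for d in(0,.013,.03,.045,.06):
  print(d,[proj(s,st["ee_pos"]-R[:,2]*d+R[:,1]*y) for y in(-.047,.047)])
t=pickle.load(open("top3.pkl","rb"))
for y in (160,165,170): print(proj(t,world([40,y,145])))
for xy in ((40,165),):
  for h in (0,123,145): print("side",proj(s,world([*xy,h])))
E
```

```text
0 [array([278.99 , 194.169]), array([277.001, 167.021])]
0.013 [array([274.834, 190.599]), array([273.151, 163.519])]
0.03 [array([269.293, 185.84 ]), array([268.028, 158.858])]
0.045 [array([264.301, 181.553]), array([263.419, 154.665])]
0.06 [array([259.21 , 177.181]), array([258.727, 150.396])]
[209.583 175.197]
[207.548 175.057]
[205.514 174.917]
side [291.469 186.813]
side [292.015 151.877]
side [292.122 145.073]
```

```bash
python3 -m inch '[[[0,0.6,0],[0,0.1,0],1],[[0,0.9,0],[0,0,0],1],[[0,0.9,0],[0,0,0],1],[[0,0.9,0],[0,0,0],1],[[0,0.9,0],[0,0,0],1],[[0,0.9,0],[0,0,0],1],[[0,0.6,0],[0,0,0],1],[[0,0.28,0],[0,0,0],1],[[0,0,0],[0,0,0],1]]'
python3 - <<'E'
from h import *
need([12,167,137],40);need([76,167,60],40)
E
```

```text
clock: 9.5
ee_pos: [0.5131, 0.1654, 0.2542]
ee_rot: [-179.6, 39.3, 177.4]
contact_force: [-0.2, -0.9, -0.6]
gripper_width: 0.0855
grasp_force: 0.0
t 9.5 case TCP [ -9.327 170.182 209.15 ] shift(rows) now-axes [ 0.731 -0.07   1.733] goal-axes [ 0.751 -0.08   1.724] turn [-0.051 -0.132  0.03 ] F [-0.222 -0.879 -0.636] w 0.08550057252464732
t 9.5 case TCP [ -9.327 170.182 209.15 ] shift(rows) now-axes [ 0.714 -0.059  4.236] goal-axes [ 0.763 -0.08   4.228] turn [-0.051 -0.132  0.03 ] F [-0.222 -0.879 -0.636] w 0.08550057252464732
```

```bash
python3 -m inch '[[[0.38,-0.04,0.3],[0,-0.14,0],1],[[0.38,-0.04,0.3],[0,0,0],1],[[0,0,0.6],[0,0,0],1],[[0,0,0.6],[0,0,0],1],[[0,0,0.6],[0,0,0],1],[[0,0,0],[0,0,0],1]]'
python3 - <<'E'
from h import *
need([76,167,60],40)
out=[]
for n,(u,v) in(("side",(290,165)),("top",(210,180))):
  c=capture(n);a=c["image"][v-50:v+50,u-40:u+40,::-1];out.append(cv2.resize(a,None,fx=5,fy=5,interpolation=cv2.INTER_CUBIC))
cv2.imwrite("pics/c5.png",np.hstack(out))
E
```

```text
clock: 10.1
ee_pos: [0.5507, 0.156, 0.1589]
ee_rot: [-179.5, 39.8, 177.1]
contact_force: [-0.5, 0.0, -0.7]
gripper_width: 0.085
grasp_force: 0.0
t 10.1 case TCP [ 28.76  162.593 113.892] shift(rows) now-axes [-0.044  0.127  1.79 ] goal-axes [-0.039  0.11   1.791] turn [-0.106 -0.034 -0.016] F [-0.491  0.039 -0.693] w 0.08501482986132111
```

View pics/c5.png

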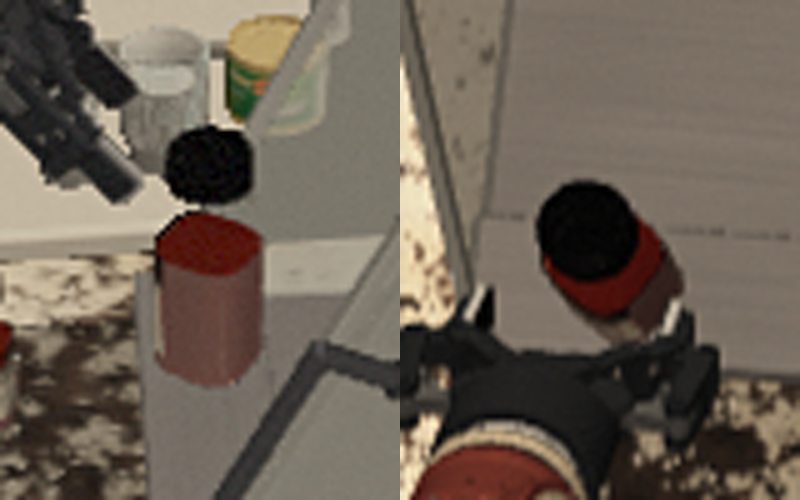

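Both fingers sit either side of the jar line: tips at top (485,305) and (677,310), cap at (588,230), so the tool is about 3 mm too far left. I'll correct that, advance and grip.

```bash
python3 -m inch '[[[0,-0.06,0.4],[0,0,0],1],[[0,0,0.5],[0,0,0],1],[[0,0,0.5],[0,0,0],1],[[0,0,0.39],[0,0,0],1],[[0,0,0],[0,0,0],1],[[0,0,0],[0,0,0],1]]' 
python3 - <<'E'
from h import *
need([76,167,60],40)
E
```

```text
clock: 10.8
ee_pos: [0.5985, 0.1529, 0.1116]
ee_rot: [-179.8, 40.4, 177.0]
contact_force: [-0.6, 0.5, 0.3]
gripper_width: 0.0854
grasp_force: 0.0
t 10.8 case TCP [ 76.646 161.83   66.632] shift(rows) now-axes [0.12  0.13  0.115] goal-axes [0.119 0.129 0.117] turn [-0.062  0.082 -0.022] F [-0.642  0.516  0.347] w 0.08536026527408602
```

```bash
python3 -m inch '[[[0,0,0],[0,0,0],0.5],[[0,0,0],[0,0,0],0.4],[[0,0,0],[0,0,0],0.4],[[0,0,0],[0,0,0],0.4],[[0,0,0],[0,0,0],0.4],[[0,0,0],[0,0,0],0.4]]' 40
```

```text
clock: 11.4
ee_pos: [0.5997, 0.1534, 0.1128]
ee_rot: [-179.8, 40.6, 177.0]
contact_force: [-1.2, 0.7, 6.4]
gripper_width: 0.0606
grasp_force: 42.9
```

```bash
python3 -m inch '[[[-0.15,0,-0.18],[0,0,0],0.4],[[-0.15,0,-0.18],[0,0,0],0.4],[[-0.15,0,-0.18],[0,0,0],0.4],[[0,0,0],[0,0,0],0.4],[[0,0,0],[0,0,0],0.4]]'
python3 - <<'E'
from h import *
need([76,167,88],40)
out=[]
for n,(u,v) in(("side",(290,160)),("top",(210,180))):
  c=capture(n);pickle.dump(c,open(n+"5.pkl","wb"));a=c["image"][v-50:v+50,u-40:u+40,::-1];out.append(cv2.resize(a,None,fx=5,fy=5,interpolation=cv2.INTER_CUBIC))
cv2.imwrite("pics/c6.png",np.hstack(out))
E
```

```text
clock: 11.9
ee_pos: [0.5981, 0.1529, 0.1389]
ee_rot: [-179.8, 40.4, 177.0]
contact_force: [-0.4, 0.4, -1.0]
gripper_width: 0.0606
grasp_force: 43.4
t 11.9 case TCP [ 76.269 161.84   93.924] shift(rows) now-axes [0.101 0.129 0.108] goal-axes [0.1   0.129 0.109] turn [-0.064  0.073 -0.022] F [-0.371  0.355 -0.985] w 0.06060099862727776
```

View pics/c6.png

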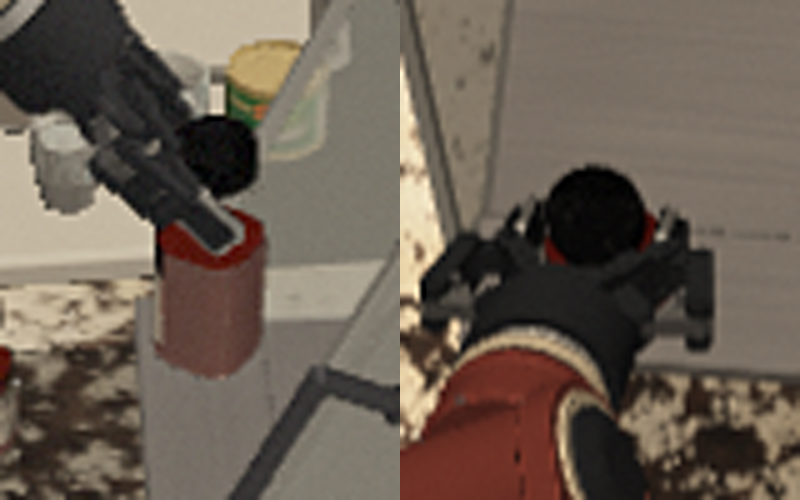

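Jar is gripped at (220,240) and lifted clear and upright: its bottom rose about 6 px in the side view. Next I carry it in below the beam.

```bash
python3 -m inch '[[[-0.17,-0.1,0.14],[0,0,0],0.4],[[-0.34,-0.2,0.28],[0,0,0],0.4],[[-0.34,-0.2,0.28],[0,0,0],0.4],[[-0.34,-0.2,0.28],[0,0,0],0.4],[[-0.17,-0.1,0.14],[0,0,0],0.4],[[0,0,0],[0,0,0],0.4],[[0,0,0],[0,0,0],0.4]]'
python3 - <<'E'
from h import *
need([196,130,62],40)
E
```

```text
clock: 12.7
ee_pos: [0.6664, 0.1171, 0.1392]
ee_rot: [-179.8, 40.3, 177.0]
contact_force: [0.3, 0.0, -2.1]
gripper_width: 0.0605
grasp_force: 43.4
t 12.7 case TCP [146.233 129.405  94.189] shift(rows) now-axes [-0.429  0.024  1.418] goal-axes [-0.436  0.015  1.416] turn [-0.067  0.058 -0.022] F [ 0.251  0.031 -2.101] w 0.06051218070717824
```

```bash
python3 -m inch '[[[-0.08,0,0.24],[0,0,0],0.4],[[-0.11,0,0.35],[0,0,0],0.4],[[-0.11,0,0.35],[0,0,0],0.4],[[-0.09,0,0.3],[0,0,0],0.4],[[-0.05,0,0.18],[0,0,0],0.4],[[0,0,0],[0,0,0],0.4],[[0,0,0],[0,0,0],0.4]]'
python3 - <<'E'
from h import *
need([196,130,48],40)
t=capture("top");s=capture("side")
for n,c,box in(("t",t,(120,185,190,260)),("s",s,(110,175,270,345))):
  im=c["image"];m=(im.max(2)<45).astype(np.uint8);k=np.zeros_like(m);k[box[0]:box[1],box[2]:box[3]]=1
  q,l,st,ce=cv2.connectedComponentsWithStats(m*k);print(n,[(st[i].tolist(),ce[i]) for i in range(1,q) if st[i,4]>60])
for h in(0,123,145):print(h,proj(t,world([160,130,h-6])),proj(s,world([160,130,h-6])))
E
```

```text
clock: 13.4
ee_pos: [0.7167, 0.1146, 0.1078]
ee_rot: [-179.8, 40.3, 177.1]
contact_force: [0.5, -0.1, -2.3]
gripper_width: 0.0603
grasp_force: 43.4
t 13.4 case TCP [196.56  129.412  62.802] shift(rows) now-axes [0.25  0.016 0.273] goal-axes [0.249 0.015 0.274] turn [-0.062  0.068 -0.017] F [ 0.489 -0.123 -2.251] w 0.06026653966021576
t [([196, 125, 55, 35, 957], array([225.516, 139.901])), ([232, 162, 10, 23, 171], array([236.205, 174.07 ]))]
s [([270, 110, 20, 7, 95], array([278.989, 112.284])), ([291, 115, 44, 51, 687], array([315.362, 141.943]))]
0 [232.768 146.39 ] [333.792 194.436]
123 [227.585 132.55 ] [337.547 159.528]
145 [226.56  129.814] [338.279 152.72 ]
```

```bash
python3 -m inch '[[[0.08,0,0.1],[0,0,0],0.4],[[0.07,0,0.08],[0,0,0],0.4],[[0.05,0,0.06],[0,0,0],0.4],[[0,0,0],[0,0,0],0.4],[[0,0,0],[0,0,0],0.4]]'
```

```text
clock: 14.0
ee_pos: [0.7169, 0.1143, 0.0952]
ee_rot: [-179.8, 40.3, 177.1]
contact_force: [-0.1, 0.4, -1.4]
gripper_width: 0.0602
grasp_force: 43.4
```

```bash
python3 -m inch '[[[0.02,0,0.02],[0,0,0],0.4],[[0.02,0,0.02],[0,0,0],0.4],[[0,0,0],[0,0,0],0.4]]'; python3 -m inch '[[[0.02,0,0.02],[0,0,0],0.4],[[0.02,0,0.02],[0,0,0],0.4],[[0,0,0],[0,0,0],0.4]]'
```

```text
clock: 14.3
ee_pos: [0.7168, 0.1143, 0.0931]
ee_rot: [-179.8, 40.3, 177.0]
contact_force: [-0.8, -0.1, -2.1]
gripper_width: 0.06
grasp_force: 43.4
clock: 14.6
ee_pos: [0.7179, 0.1145, 0.0929]
ee_rot: [-179.8, 40.5, 177.1]
contact_force: [-0.9, -0.2, 3.2]
gripper_width: 0.0603
grasp_force: 43.7
```

```bash
python3 -m inch '[[[0,0,0],[0,0,0],0.75],[[0,0,0],[0,0,0],0.8],[[0,0,0],[0,0,0],0.9],[[0,0,0],[0,0,0],1],[[0,0,0],[0,0,0],1],[[0,0,0],[0,0,0],1],[[0,0,0],[0,0,0],1]]'
python3 - <<'E'
from h import *
need([196,130,48],40)
s=capture("side");pickle.dump(s,open("side6.pkl","wb"));im=s["image"].astype(int)
m=((im[:,:,0]-im[:,:,1]>35)).astype(np.uint8);m[:125]=0;m[215:]=0;m[:,:300]=0;m[:,370:]=0
q,l,st,ce=cv2.connectedComponentsWithStats(m);print([(st[i].tolist(),ce[i]) for i in range(1,q) if st[i,4]>40])
for h in(0,123):
  for dx in(-28,28):print(h,dx,proj(s,world([160+dx,130,h-20])))
E
```

```text
clock: 15.3
ee_pos: [0.7167, 0.1143, 0.091]
ee_rot: [-179.8, 40.4, 177.1]
contact_force: [-0.9, -0.8, 0.2]
gripper_width: 0.0849
grasp_force: 0.0
t 15.3 case TCP [196.542 129.156  45.97 ] shift(rows) now-axes [-0.023  0.021 -0.048] goal-axes [-0.022  0.021 -0.048] turn [-0.063  0.072 -0.02 ] F [-0.94  -0.779  0.184] w 0.08491144373709512
[]
0 -28 [323.837 198.495]
0 28 [342.941 197.708]
123 -28 [326.817 164.155]
123 28 [347.345 163.377]
```

```bash
python3 -m inch '[[[0,0,-0.2],[0,0,0],1],[[0,0,-0.4],[0,0,0],1],[[0,0,-0.5],[0,0,0],1],[[0,0,-0.6],[0,0,0],1],[[0,0,-0.8],[0,0,0],1],[[0,0,-0.8],[0,0,0],1],[[0,0,-0.8],[0,0,0],1],[[0,0,-0.8],[0,0,0],1],[[0,0,0],[0,0,0],1]]'
python3 - <<'E'
from h import *
need([-6,-71,209],40)
t=capture("top");s=capture("side")
pickle.dump(t,open("top7.pkl","wb"));pickle.dump(s,open("side7.pkl","wb"))
for n,c,box in(("t",t,(110,175,190,260)),("s",s,(120,220,305,375))):
  im=c["image"].astype(int);k=np.zeros(im.shape[:2],np.uint8);k[box[0]:box[1],box[2]:box[3]]=1
  for nm,m in(("dark",im.max(2)<50),("red",im[:,:,0]-im[:,:,1]>22)):
    q,l,st,ce=cv2.connectedComponentsWithStats(m.astype(np.uint8)*k);print(n,nm,[(st[i].tolist(),ce[i]) for i in range(1,q) if st[i,4]>40])
print(proj(t,world([160,130,125])),proj(s,world([160,130,114])),proj(s,world([160,130,40])))
E
```

```text
clock: 16.25
ee_pos: [0.5905, 0.1224, 0.2471]
ee_rot: [-179.9, 40.9, 177.0]
contact_force: [0.6, -0.0, 1.4]
gripper_width: 0.0852
grasp_force: 0.0
t 16.25 case TCP [ 70.167 131.037 202.133] shift(rows) now-axes [ 1.315 -5.058 -1.36 ] goal-axes [ 1.348 -5.051 -1.355] turn [-0.038  0.184 -0.026] F [ 0.59  -0.015  1.405] w 0.0852415838349883
t dark [([217, 125, 23, 18, 287], array([226.007, 133.23 ])), ([218, 140, 23, 13, 61], array([230.459, 147.59 ])), ([190, 163, 10, 12, 65], array([193.969, 170.2  ]))]
t red [([217, 133, 23, 18, 173], array([229.491, 143.092]))]
s dark []
s red []
[227.216 131.565] [337.448 160.442] [335.133 181.971]
```

```bash
python3 -m inch '[[[0.4,0,-0.5],[0,0.18,0],1],[[0.5,0,-0.5],[0,0,0],1],[[0.45,0,-0.35],[0,0,0],1],[[0,-0.6,0],[0,0,0],1],[[0,-0.9,0],[0,0,0],1],[[0,-0.9,0],[0,0,0],1],[[0,-0.9,0],[0,0,0],1],[[0,-0.9,0],[0,0,0],1],[[0,-0.6,0],[0,0,0],1],[[0,-0.25,0],[0,0,0],1],[[0,0,0],[0,0,0],1],[[0,0,0],[0,0,0],1]]'
python3 - <<'E'
from h import *
need([78,-71,110],40)
E
```

```text
clock: 17.55
ee_pos: [0.5028, -0.076, 0.2462]
ee_rot: [-179.9, 39.3, 176.9]
contact_force: [-0.8, 0.5, -0.4]
gripper_width: 0.0852
grasp_force: 0.0
t 17.55 case TCP [ -7.688 -71.423 201.203] shift(rows) now-axes [-0.213  0.027  3.121] goal-axes [-0.175  0.011  3.124] turn [-0.057 -0.139 -0.038] F [-0.834  0.5   -0.42 ] w 0.08516006560965551
```

```bash
python3 -m inch '[[[-0.2,0,0.4],[0,-0.14,0],1],[[0,0,0.6],[0,0,0],1],[[0,0,0.6],[0,0,0],1],[[0,0,0.6],[0,0,0],1],[[0,0,0.6],[0,0,0],1],[[0,0,0.3],[0,0,0],1],[[0,0,0],[0,0,0],1],[[0,0,0],[0,0,0],0],[[0,0,0],[0,0,0],0],[[0,0,0],[0,0,0],0],[[0,0,0],[0,0,0],0],[[0,0,0],[0,0,0],0]]' 50
python3 -m inch '[[[0,0,0],[0,0,0],0],[[0,0,0],[0,0,0],0]]'
python3 - <<'E'
from h import *
need([78,158,110],40)
E
```

```text
clock: 18.75
ee_pos: [0.589, -0.0805, 0.1589]
ee_rot: [-179.9, 40.2, 177.0]
contact_force: [-2.4, 15.6, 6.2]
gripper_width: 0.0121
grasp_force: 9.3
clock: 18.95
ee_pos: [0.5889, -0.0798, 0.159]
ee_rot: [-179.9, 40.2, 177.0]
contact_force: [-5.1, 4.7, 4.0]
gripper_width: 0.01
grasp_force: 48.8
t 18.95 case TCP [ 78.54  -71.07  113.998] shift(rows) now-axes [0.089 5.727 0.048] goal-axes [0.075 5.727 0.068] turn [-0.038  0.035 -0.029] F [-5.102  4.682  4.05 ] w 0.009962517354500761
```

```bash
python3 -m inch '[[[0,0.3,0],[0,0,0],0],[[0,0.6,0],[0,0,0],0],[[0,0.7,0],[0,0,0],0],[[0,0.7,0],[0,0,0],0],[[0,0.7,0],[0,0,0],0],[[0,0.7,0],[0,0,0],0],[[0,0.7,0],[0,0,0],0],[[0,0.5,0],[0,0,0],0],[[0,0.4,0],[0,0,0],0],[[0,0.2,0],[0,0,0],0],[[0,0.1,0],[0,0,0],0],[[0,0,0],[0,0,0],0]]'
python3 - <<'E'
from h import *
need([78,158,110],40)
E
```

```text
clock: 20.15
ee_pos: [0.6016, 0.1437, 0.1591]
ee_rot: [-179.9, 40.3, 177.0]
contact_force: [-4.7, 1.9, 5.8]
gripper_width: 0.0099
grasp_force: 49.9
t 20.15 case TCP [ 80.18  152.878 114.066] shift(rows) now-axes [0.108 0.128 0.042] goal-axes [0.107 0.128 0.043] turn [-0.044  0.055 -0.025] F [-4.746  1.853  5.803] w 0.009921743420557856
```

```bash
python3 -m inch '[[[0,0.1,0],[0,0,0],0],[[0,0.1,0],[0,0,0],0],[[0,0.08,0],[0,0,0],0],[[0,0,0],[0,0,0],0]]'
```

```text
clock: 20.55
ee_pos: [0.6018, 0.1496, 0.1589]
ee_rot: [-179.1, 40.1, 177.2]
contact_force: [-11.7, -19.7, 10.8]
gripper_width: 0.0097
grasp_force: 51.2
```

```bash
python3 -m inch '[[[0,0.06,0],[0,0,0],0],[[0,0,0],[0,0,0],0]]'
python3 -m inch '[[[0,-0.13,0],[0,0,0],0],[[0,0,0],[0,0,0],0],[[0,0,0],[0,0,0],0.3],[[0,0,0],[0,0,0],0.6],[[0,0,0],[0,0,0],1],[[0,0,0],[0,0,0],1],[[0,0,0],[0,0,0],1],[[0,0,0],[0,0,0],1]]'
python3 - <<'E'
from h import *
need([78,158,110],40)
E
```

```text
clock: 20.75
ee_pos: [0.6018, 0.1495, 0.1589]
ee_rot: [-178.8, 40.0, 177.3]
contact_force: [-14.8, -28.0, 13.9]
gripper_width: 0.01
grasp_force: 51.9
clock: 21.55
ee_pos: [0.6014, 0.1513, 0.1573]
ee_rot: [-179.8, 40.1, 177.1]
contact_force: [0.7, 0.8, 0.2]
gripper_width: 0.0855
grasp_force: 0.0
t 21.55 case TCP [ 79.627 160.451 112.26 ] shift(rows) now-axes [ 0.067 -0.061  0.017] goal-axes [ 0.067 -0.061  0.017] turn [-0.062  0.029 -0.018] F [0.711 0.826 0.164] w 0.08550443439086738
```

Stop reached: the window no longer moves at 28 N and has travelled 230 mm. I'll retreat and check the end state.

```bash
python3 -m inch '[[[0,0,-0.3],[0,0,0],1],[[0,0,-0.6],[0,0,0],1],[[0,0,-0.8],[0,0,0],1],[[0,0,-0.8],[0,0,0],1],[[0,0,-0.8],[0,0,0],1],[[0,0,-0.4],[0,0,0],1],[[0,0,0],[0,0,0],1],[[0,0,0],[0,0,0],1]]'
python3 - <<'E'
from h import *
need([78,158,110],40)
t=capture("top");s=capture("side");t0,s0=[pickle.load(open(n+".pkl","rb")) for n in("top","side")]
g=t["image"].astype(int)
def dk(im,box,th=60):
  k=np.zeros(im.shape[:2],np.uint8);k[box[0]:box[1],box[2]:box[3]]=1
  q,l,st,ce=cv2.connectedComponentsWithStats((im.max(2)<th).astype(np.uint8)*k);return [(st[i].tolist(),ce[i]) for i in range(1,q) if st[i,4]>40]
print("top cap",dk(g,(110,175,190,260)))
print("side handle (expected mid, ends)",[proj(s,world([46+k*.4226,158,144+k*.9063])) for k in(-55,0,55)],dk(s["image"].astype(int),(90,175,285,325),75))
print("red top",[ (st.tolist()) for st in cv2.connectedComponentsWithStats(((g[:,:,0]-g[:,:,1]>25)*1).astype(np.uint8)[110:175,190:260])[2][1:] if st[4]>20])
for nm,b in(("timer",(245,285,330,370)),("pot",(250,300,370,412))):
  print(nm,np.abs(g[b[0]:b[1],b[2]:b[3]]-t0["image"].astype(int)[b[0]:b[1],b[2]:b[3]]).mean())
# window left edge gap vs shut: row profile of difference to see frame
for v in(180,):print(case(onz(t,196,v,.1)),g[v,175:260:2].mean(1).astype(int))
E
```

```text
clock: 22.35
ee_pos: [0.5062, 0.1568, 0.2703]
ee_rot: [-179.8, 40.2, 177.1]
contact_force: [0.4, 0.3, -0.2]
gripper_width: 0.0857
grasp_force: 0.0
t 22.35 case TCP [-15.715 161.264 225.292] shift(rows) now-axes [ 0.069 -0.062  3.714] goal-axes [ 0.058 -0.082  3.714] turn [-0.06   0.034 -0.019] F [ 0.385  0.302 -0.215] w 0.08566958182981158
top cap [([190, 123, 70, 6, 82], array([224.695, 125.329])), ([206, 143, 13, 32, 172], array([210.244, 158.913]))]
side handle (expected mid, ends) [array([285.845, 162.246]), array([294.549, 146.762]), array([303.789, 130.325])] [([285, 126, 35, 44, 312], array([298.558, 145.394]))]
red top []
timer 9.513333333333334
pot 13.306349206349207
[ 45.177 209.597  55.   ] [205 204  95 100 105 100 113 122 122 122 123 122 124 122 123 124 123  74
  31  26  33 126 122 122 122 122 122 121 122 122 121 122 121 122 121 122
 122 122 121 121 121 123 122]
```

```bash
python3 - <<'E'
from h import *
t=capture("top");t0=pickle.load(open("top.pkl","rb"));t7=pickle.load(open("top7.pkl","rb"))
for c in(t0,t7,t):
  g=c["image"].astype(int);m=((g[:,:,0]-g[:,:,1]>80)*1).astype(np.uint8);m[:245]=0;m[285:]=0;m[:,:330]=0;m[:,372:]=0
  r=c["range_z"][245:305,368:418];z=((r>1.33)&(r<1.415)).astype(np.uint8)
  print("timer",cv2.moments(m,True)["m10"]/m.sum(),cv2.moments(m,True)["m01"]/m.sum(),m.sum(),"pot",np.argwhere(z).mean(0),z.sum())
g=t["image"].astype(int)
for v in range(118,156,3):print(v,g[v,208:250:2].mean(1).astype(int))
E
```

```text
timer 349.7425 263.26 400 pot [29.809 23.521] 1287
timer 349.74463007159903 263.3341288782816 419 pot [29.802 23.557] 1285
timer 349.7242206235012 263.3333333333333 417 pot [29.797 23.557] 1288
118 [106 103 104 103 103 103 103 101  96  96  96  99 107 116 132 145 156 165
 173 180 185]
121 [103 102 101 101 102 100 102 100 101 100  99 100 100  99 100 101 102 102
 106 103 104]
124 [ 38  44  42  51  67  67  82  86  86  92  90  97  97 104 104 105 105  99
  96 105 103]
127 [ 98  98 102 102 107 102 102 103  90  94  89  87  87  82  72  65  53  53
  42  47  38]
130 [123 123 121 122 113  89  91  92  89  90  88  75  79  84 113 111 111 116
  97 100  99]
133 [121 121 120 121 106  90  91  90  90  91  88  90  90  89  99 118 121 121
 122 123 123]
136 [121 121 121 121 121  89  92  90  90  89  90  90  90  90  99  98 123 122
 121 121 122]
139 [121 121 121 121 112  99  89  90  90  91  90  91  90  97  99  97 101 122
 122 122 122]
142 [107  96 105 123 120  99 100  96  92  92  91  96  99  98  99  95 101 113
 122 122 122]
145 [ 25  37  33  30 126 108  97  99  99  99  98  99  99  98  96 101 100 102
 122 122 124]
148 [ 45  36  29  99 122 121 106  94  98  98  98  99  98  98 100  99 100 103
 122 123 122]
151 [ 29  35  52 123 122 121 122 108 109  99  92  94  93 101 100 100 101 123
 123 122 123]
154 [ 36  31 111 123 122 123 122 122 113 109 113 110 115 112  99 105 122 122
 122 122 121]
```

The jar cap still shows at about (226,134) behind the pane, the window is shut, and the timer and pot haven't moved. Handing in.

```bash
python3 -c "
from bench import *
print(job_done())"
```

```text
the job is handed in; nothing more can be done
None
```

I handed the job in: I slid the window to its open stop, stood the jar upright inside the case a few mm from the middle of the free place, and slid the window back to its shut stop. The timer and pot had not moved, and the arm took about 22 s of the 50 s allowed. The interface returned no verdict.

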